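# Slide a ballast disc over the lip into its pocket

### The arm

A 7-joint arm with a two-finger parallel gripper is mounted at the origin on the work surface; the furniture and walls round the work are solid. World frame = base frame: x ahead of the robot, y to its left, z up, the work surface at z = 0. Lengths are in m, angles in rad, forces in N, time in s.
With the tool pointing down it reaches from about 0.425 to 0.875 m from the base axis. Payload 4.7 kg.
Tool frame: the origin (TCP) lies on the centre line of the jaws, within the pads' length; the fingertips stand 8 mm ahead of it and the grasp point (between the pads) lies 11 mm behind it; z points along the fingers, y is the direction in which the jaws open and shut (so a half turn about z gives the same grasp; the last joint's range is limited). The gripper opens to 87 mm and grips with 3 to 60 N. Pads are 19 mm wide; open, the fingers measure 117 mm over their backs; the gripper's body (75 mm by 190 mm) begins 51 mm behind the grasp point.
Start: joints at [1.28, 0.321, -0.07, 1.45, 0.023, 1.371, -0.057], TCP at [0.195, -0.62, 0.231] pointing down, gripper open.
Joint ranges: [-2.86, 2.86], [-0.3, 2.09], [-1.38, 1.24], [0.06, 2.45], [-1.56, 4.7], [0.09, 2.05], [-2.69, 2.69]. Speed limits (rad/s): [2.57, 2.57, 3.14, 3.14, 3.14, 3.14, 3.14].

### API

Orientations are given as a rotation vector (axis times angle).
In Python, from bench import ctrl, cams, workorder gives the robot as it stands. The module is installed in compiled form; this text tells all that it offers.
- The arm moves only by the tool carry_out, never from a script. Its argument "rows" is a list of rows, each an object with "offset": the shift along the tool's x, y, z in m, a list of three; "rot": the turn, a rotation vector about the tool's x, y, z in degrees, a list of three; "gripper": the opening, from 0 (shut) to 1 (fully open). In form: [{"offset": [dx, dy, dz], "rot": [rx, ry, rz], "gripper": gripper}, ...]. A call has 1 to 10 rows; each row shifts and turns the commanded pose from where the row before left it, along the tool's axes as they then stand; what a row does not reach is not made up. A row lasts 1/8 s, in which the tool goes at most 62.5 mm and 10.7 degrees, less where a joint would pass 70% of its speed; a pose out of reach is approached as far as the arm can. A call is refused whole if a number of a shift passes 0.0625 or a number of a turn 10.7, either way. A call with a gripper value outside its range is refused whole. The fingers move at their own pace and stop on an object; "grip_force" is the grip in N (left out, the last holds). Time passes only in rows, so rows that do not move let the fingers close. It gives the time, the measured TCP pose, the force and the opening at its end, in the units of the state.
- ctrl.get_state(): the state, without advancing time (a new reading comes with each control period).
- cams.get_image(name): name is "side" or "top"; returns a dict with "img" (384x512x3 uint8, red, green, blue), "vfov" (degrees; the focal length in pixels is half the picture's height over the tangent of half this angle, whatever the lens; pixels are square), "cx", "cy" (the principal point, pixels), "R" (3x3) and "t" (3): a world point X has camera coordinates R X + t. Camera axes: x right, y down, z forward; pixel columns grow to the right and rows downward; lengths in m; the calibration is good to about 2 mm. A picture is of the moment at which its call begins. There is no depth.
- workorder.close_job(): hands the job in, once; it reports no verdict.
The state is a dict: "time": time; "joint_positions": joint angles; "qd": joint speeds; "joint_torque": joint torques, N m; "position": TCP position; "tool_rot": TCP orientation; "ft_force": force on the tool from outside, world axes, zero at the start; "torque": the same for the moment, N m; "grip_width": opening from 0.0 (shut) to 1.0 (fully open).
Only numpy, scipy, OpenCV 4.12 (cv2) and the standard library are available. Lean on these libraries where they do the work, as an engineer would, in place of code of your own. Each camera call takes 0.05 s, during which the arm holds its last target.

### The job

Load the globe-stand jig: push the steel ballast disc along the wooden channel and over the raised metal lip, so that it drops into the pocket beyond and lies flat on the pocket's floor. Slide it along the jig; do not lift it up and carry it. Leave the things round about where they are.

Things in the scene. Friction and masses are not known exactly. Their poses are not given: they have to be found in the camera images.
- jig: Wooden jig fixed to the table: straight open-topped channel, 240 long, 112 wide, 26 high. Origin: centre of its underside, on the table (z 0). x axis along the channel in the push direction, from the open end (x -120) to the end stop; y across. Deck top at z 17 from x -120 to 12, then lip, pocket, end stop (x 110 to 120). Side rails, tops at z 26, leave 84 clear (y -42 to 42) all along.
- disc: Loose steel disc, 76 diameter, 10 thick, 0.2 to 0.45 kg, shallow dimple on top. Origin: centre of its underside; z is its axis. Starts flat on the deck between the rails, at jig x -70 to -31. Pushed level from behind, above the lip's height, it rides up the ramp, tips over the crest and drops in once its rear edge is past the crest; seated, its top is 5 mm below the crest.
- lip_edge (a point): Far (pocket-side) top edge of the metal lip, middle of the channel: jig x 24, y 0, z 20; axes as the jig's. The lip spans the channel: a gentle ramp from z 17 at x 12 up to z 20 at x 20, a flat crest to x 24, then a vertical drop to the pocket floor.
- pocket (a point): Middle of the pocket's floor: jig x 67, y 0, z 5; axes as the jig's. The pocket runs from jig x 24 to 110 and y -42 to 42, so the disc has 10 mm of play along it and 8 across; a seated disc has its origin on this floor. The end stop beyond has a 26 wide gap in its middle.
- ink_jar: Bystander: glass ink jar with a black lid, 47 diameter, 44 high, standing beside the jig (on its -y side). Origin: centre of its underside.
- paint_tube_6: Bystander: silvery paint tube, 95 long, 31 wide, 16 high, lying beside the jig (on its -y side). Origin: centre of its underside, long axis y.
- eraser: Bystander: small eraser in a card sleeve, 38 x 18 x 11, lying beside the jig (on its +y side). Origin: centre of its underside, long axis y.
- toy_globe: Bystander: tiny toy globe on a foot, 36 wide, 50 high, at the left. Origin: centre of its underside.
- pigment_jar: Bystander: jar with a black lid, 59 diameter, 95 high, at the far right. Origin: centre of its underside.
Mind the look-alikes: they are no part of the job. There is more than one size of the disc; the one meant has the size given above.

How it is judged:
By the outcome, as a careful person would: the job done as asked, in the order asked, and still so for the second after the job is handed in, with the robot touching nothing.
It also fails if it takes over 38 s, if anything falls off the work surface, if the arm or the gripper's body presses on something with over 40 N, if the wrist force passes 120 N, or if a joint passes its speed limit or range.

## Working session

There is one attempt and no reset: what is moved stays moved. The work goes in short steps, Python scripts to look and compute and a tool call to move; the robot and the scene stay as the last step left them, time stands still between calls to the robot, and variables do not carry over. Pictures are saved under pics/ and viewed, and the job is handed in when it is done.

Besides the shell and the picture viewer there is one more tool, called after "Emit:" by a JSON object that holds its "api" and its "payload", one argument or row to a line. carry_out: Moves the arm, as the interface text tells. Its arguments: {"type":"object","properties":{"rows":{"type":"array"},"grip_force":{"type":"number"}},"required":["rows"]}

```bash
mkdir -p pics
python3 - <<'E'
from bench import ctrl, cams
import cv2, json, numpy as np
s=ctrl.get_state(); print({k:np.round(v,4).tolist() for k,v in s.items()})
for n in("side","top"):
    d=cams.get_image(n); cv2.imwrite(f"pics/{n}0.png",d["img"][:,:,::-1]); 
    print(n,d["vfov"],d["cx"],d["cy"],np.round(d["R"],4).tolist(),np.round(d["t"],4).tolist())
E
```

```text
{'time': 0.0, 'joint_positions': [1.2801, 0.3218, -0.0701, 1.4517, 0.0226, 1.3708, -0.0569], 'qd': [-0.0013, -0.0006, 0.0011, -0.0003, -0.0004, 0.0004, -0.0006], 'joint_torque': [-0.0003, -49.1291, -0.4048, -31.2537, -0.0643, 0.0435, 0.0002], 'position': [0.1949, -0.6195, 0.2295], 'tool_rot': [-3.1033, -0.4767, 0.0006], 'ft_force': [0.5006, 0.2101, -0.5393], 'torque': [-0.0315, 0.0508, 0.0171], 'grip_width': 0.9959}
side 51.039780464022144 249.0117244082919 193.23560342128826 [[-0.8938, 0.4482, -0.015], [0.3654, 0.7085, -0.6037], [-0.2599, -0.5451, -0.797]] [0.4875, -0.1817, 1.1306]
top 47.55922433950639 257.90256229215794 188.18052800035 [[-0.007, -1.0, -0.0004], [-0.9877, 0.007, -0.1563], [0.1563, -0.0007, -0.9877]] [0.0305, 0.5559, 1.0536]
```

View pics/side0.png

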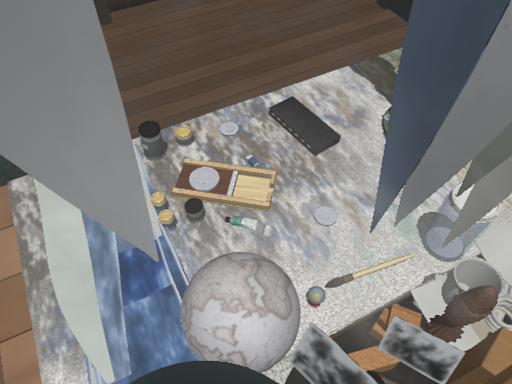

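View pics/top0.png

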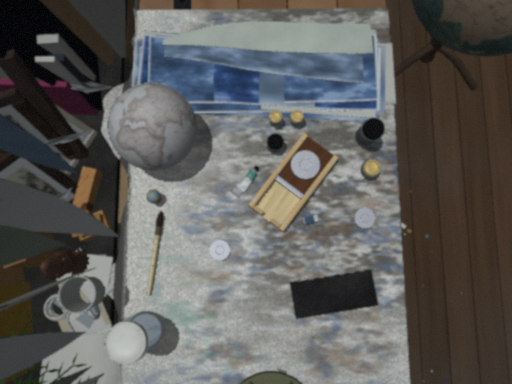

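Run:
```python
import cv2
a=cv2.imread("pics/top0.png")[105:260,225:395]; cv2.imwrite("pics/topz.png",cv2.resize(a,None,fx=3.8,fy=3.8,interpolation=cv2.INTER_CUBIC))
a=cv2.imread("pics/side0.png")[110:250,130:300]; cv2.imwrite("pics/sidez.png",cv2.resize(a,None,fx=4,fy=4,interpolation=cv2.INTER_CUBIC))
```

```text
(no output)
```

View pics/topz.png

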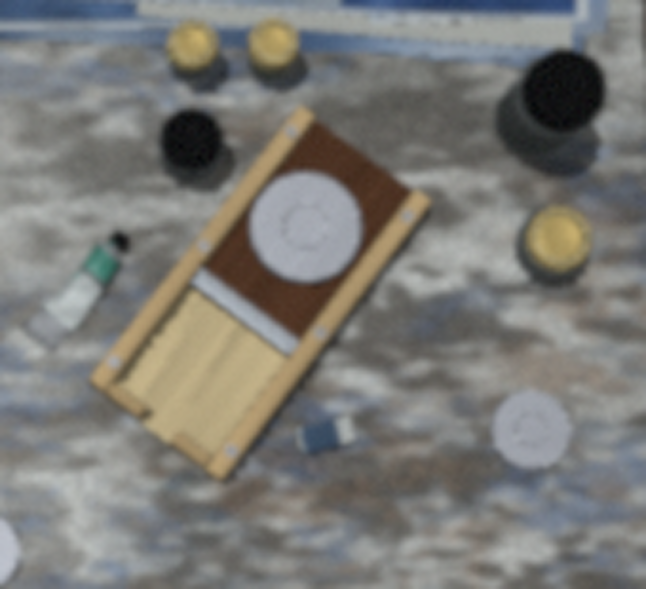

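View pics/sidez.png

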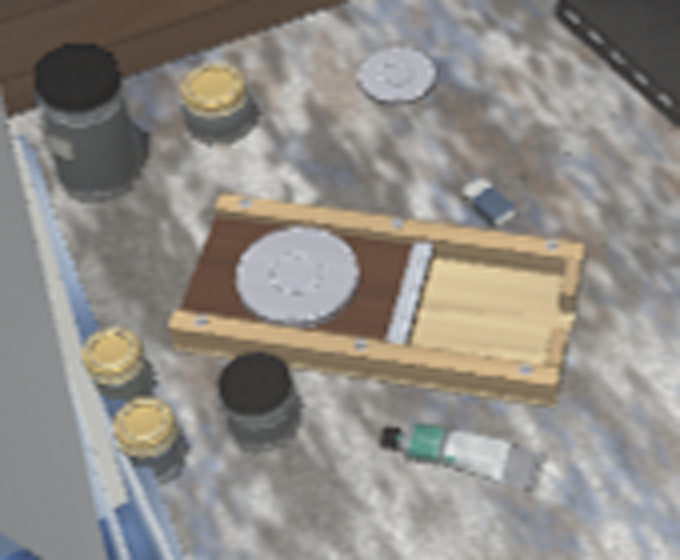

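```bash
cat > h.py <<'E'
import numpy as np,cv2
from bench import cams,ctrl
def ray(d,uv,z):
    f=192/np.tan(np.radians(d["vfov"]/2)); R=np.array(d["R"]);t=np.array(d["t"])
    v=R.T@np.array([(uv[0]-d["cx"])/f,(uv[1]-d["cy"])/f,1.]); c=-R.T@t
    return c+v*(z-c[2])/v[2]
def proj(d,X):
    f=192/np.tan(np.radians(d["vfov"]/2)); p=np.array(d["R"])@X+np.array(d["t"])
    return np.array([d["cx"]+f*p[0]/p[2], d["cy"]+f*p[1]/p[2]])
def uz(p,o,s): return [(p[0]+.5)/s-.5+o[0],(p[1]+.5)/s-.5+o[1]]
E
python3 - <<'E'
from h import *
T=cams.get_image("top");S=cams.get_image("side")
for d,o,s,C in((T,(225,105),3.8,[(304,107),(430,198),(222,478),(93,382)]),(S,(130,110),4,[(170,318),(219,198),(584,243),(555,396)])):
    P=np.array([ray(d,uz(p,o,s),.026) for p in C])[:,:2]; print(np.round(P,4).tolist(),"mid",P.mean(0),[round(float(np.linalg.norm(P[i]-P[(i+1)%4])),4) for i in range(4)])
    a=(P[2]+P[3]-P[0]-P[1]);print("yaw",np.degrees(np.arctan2(a[1],a[0])))
for d,sl in((T,((105,200),(270,340))),(S,((150,200),(180,225)))):
    im=d["img"];h=cv2.cvtColor(im,cv2.COLOR_RGB2HSV)
    m=np.zeros(im.shape[:2],np.uint8);r,c=sl
    m[r[0]:r[1],c[0]:c[1]]=((h[...,1]<45)&(h[...,2]>110))[r[0]:r[1],c[0]:c[1]]*255
    cs=max(cv2.findContours(m,cv2.RETR_EXTERNAL,cv2.CHAIN_APPROX_NONE)[0],key=cv2.contourArea)
    e=cv2.fitEllipse(cs);print(e,cv2.boundingRect(cs))
    p=ray(d,e[0],.027);print("disc",p, "diam px->m",e[1][1]*np.linalg.norm(p-(-np.array(d["R"]).T@d["t"]))/(192/np.tan(np.radians(d["vfov"]/2))))
E
```

```text
[[0.7045, -0.0965], [0.6398, -0.1808], [0.4506, -0.036], [0.5153, 0.0493]] mid [ 0.57755774 -0.06598599] [0.1063, 0.2382, 0.1071, 0.2388]
yaw 142.48575291841132
[[0.705, -0.0991], [0.6429, -0.1774], [0.4521, -0.0357], [0.5239, 0.0592]] mid [ 0.58099579 -0.0632607 ] [0.0999, 0.2376, 0.1191, 0.2405]
yaw 141.1020628448377
((299.7521667480469, 120.46005249023438), (32.98685836791992, 71.79572296142578), 87.2696533203125) (270, 105, 70, 38)
disc [ 0.73767445 -0.08434235  0.027     ] diam px->m 0.19133079454266258
((203.76678466796875, 178.4809112548828), (24.330867767333984, 30.169645309448242), 80.28008270263672) (189, 166, 31, 26)
disc [ 0.62353554 -0.09380315  0.027     ] diam px->m 0.07539915909273255
```

```bash
cat >> h.py <<'E'
from scipy.spatial.transform import Rotation as Ro
C0=np.array([.578,-.066]);YAW=np.radians(142.3)
def tojig(p):
    d=np.array(p)[:2]-C0;c,s=np.cos(YAW),np.sin(YAW);return np.array([c*d[0]+s*d[1],-s*d[0]+c*d[1]])
def toworld(j):
    c,s=np.cos(YAW),np.sin(YAW);return C0+np.array([c*j[0]-s*j[1],s*j[0]+c*j[1]])
def plan(jx,jy,z):
    s=ctrl.get_state();p=s["position"];R=Ro.from_rotvec(s["tool_rot"])
    Rt=Ro.from_matrix(np.array([[np.cos(YAW),np.sin(YAW),0],[np.sin(YAW),-np.cos(YAW),0],[0,0,-1]]))
    w=np.r_[toworld((jx,jy)),z]
    print("t",s["time"],"pos",np.round(p,4),"jig",np.round(tojig(p),4),"grip",s["grip_width"],"F",np.round(s["ft_force"],2))
    print("offset toolframe",np.round(R.inv().apply(w-p),4),"jigframe/Rt",np.round(Rt.inv().apply(w-p),4),"rot tool deg",np.round((R.inv()*Rt).as_rotvec(degrees=True),2))
E
python3 - <<'E'
from h import *
T=cams.get_image("top");S=cams.get_image("side");o=(225,105);s=3.8
for n,p,z in(("disc",(306,227),.027),("lipA",(195,288),.02),("lipB",(290,352),.02),("railL inner lip",(200,270),.02),("pig",(563,90),.095),("ink",(192,142),.044),("g1",(192,46),.03),("g2",(273,46),.03),("rail1",(304,107),.026),("rail2",(430,198),.026),("c3",(222,478),.026),("c4",(93,382),.026)):
    w=ray(T,uz(p,o,s),z);print(n,np.round(w,4),np.round(tojig(w),4))
o=(130,110);s=4
for n,p,z in(("disc",(297,275),.027),("lipA",(424,250),.02),("lipB",(400,340),.02),("pig",(78,76),.095),("ink",(255,385),.044),("c1",(170,318),.026),("c2",(219,198),.026),("c3",(584,243),.026),("c4",(557,379),.026)):
    w=ray(S,uz(p,o,s),z);print(n,np.round(w,4),np.round(tojig(w),4))
plan(-.107,0,.12)
E
```

```text
disc [ 0.62   -0.0957  0.027 ] [-0.0514 -0.0022]
lipA [ 0.5798 -0.0201  0.02  ] [ 0.0267 -0.0374]
lipB [ 0.5355 -0.0836  0.02  ] [0.0229 0.04  ]
railL inner lip [ 0.5922 -0.0237  0.02  ] [ 0.0147 -0.0422]
pig [ 0.6946 -0.2561  0.095 ] [-0.2085  0.0791]
ink [ 0.6754 -0.0184  0.044 ] [-0.048  -0.0973]
g1 [ 0.7473 -0.0199  0.03  ] [-0.1057 -0.14  ]
g2 [ 0.7469 -0.0757  0.03  ] [-0.1395 -0.0956]
rail1 [ 0.7045 -0.0965  0.026 ] [-0.1187 -0.0533]
rail2 [ 0.6398 -0.1808  0.026 ] [-0.1191  0.053 ]
c3 [ 0.4506 -0.036   0.026 ] [0.1191 0.0542]
c4 [0.5153 0.0493 0.026 ] [ 0.1201 -0.0529]
disc [ 0.6232 -0.094   0.027 ] [-0.0529 -0.0055]
lipA [ 0.5421 -0.0815  0.02  ] [0.0189 0.0342]
lipB [ 0.5857 -0.0238  0.02  ] [ 0.0197 -0.0381]
pig [ 0.6983 -0.2519  0.095 ] [-0.2089  0.0735]
ink [ 0.6803 -0.0158  0.044 ] [-0.0502 -0.1023]
c1 [ 0.705  -0.0991  0.026 ] [-0.1207 -0.0514]
c2 [ 0.6429 -0.1774  0.026 ] [-0.1195  0.0484]
c3 [ 0.4521 -0.0357  0.026 ] [0.1181 0.053 ]
c4 [0.5171 0.049  0.026 ] [ 0.1185 -0.0538]
t 0.3 pos [ 0.195  -0.6199  0.2302] jig [-0.0357  0.6725] grip 1.0002805277960702 F [ 0.07  0.01 -0.6 ]
offset toolframe [ 0.5927 -0.3255  0.1103] jigframe/Rt [-0.0713  0.6725  0.1102] rot tool deg [-2.0000e-02 -3.0000e-02 -1.2483e+02]
```

Emit:
{"api": "carry_out", "payload": {
  "rows": [
    {"offset": [0.049,-0.027,0],"rot": [0,0,0],"gripper": 0.35},
    {"offset": [0.049,-0.027,0],"rot": [0,0,0],"gripper": 0.35},
    {"offset": [0.049,-0.027,0],"rot": [0,0,0],"gripper": 0.35},
    {"offset": [0.049,-0.027,0],"rot": [0,0,0],"gripper": 0.35},
    {"offset": [0.049,-0.027,0],"rot": [0,0,0],"gripper": 0.35},
    {"offset": [0.049,-0.027,0],"rot": [0,0,0],"gripper": 0.35}
  ],
  "grip_force": 20
}}

```text
time: 1.05
position: [0.4279, -0.3759, 0.2308]
tool_rot: [3.105, 0.477, 0.0]
ft_force: [0.8, -1.1, -0.0]
grip_width: 0.413
```

Emit:
{"api": "carry_out", "payload": {
  "rows": [
    {"offset": [0.049,-0.027,0],"rot": [0,0,0],"gripper": 0.35},
    {"offset": [0.049,-0.027,0],"rot": [0,0,0],"gripper": 0.35},
    {"offset": [0.049,-0.027,0],"rot": [0,0,0],"gripper": 0.35},
    {"offset": [0.049,-0.027,0],"rot": [0,0,0],"gripper": 0.35},
    {"offset": [0.049,-0.027,0],"rot": [0,0,0],"gripper": 0.35},
    {"offset": [0.049,-0.027,0],"rot": [0,0,0],"gripper": 0.35}
  ]
}}

```text
time: 1.8
position: [0.6598, -0.1335, 0.2306]
tool_rot: [3.105, 0.476, 0.0]
ft_force: [0.1, 0.5, 0.3]
grip_width: 0.354
```

Emit:
{"api": "carry_out", "payload": {
  "rows": [
    {"offset": [0,0,0],"rot": [0,0,-10.4],"gripper": 0.35},
    {"offset": [0,0,0],"rot": [0,0,-10.4],"gripper": 0.35},
    {"offset": [0,0,0],"rot": [0,0,-10.4],"gripper": 0.35},
    {"offset": [0,0,0],"rot": [0,0,-10.4],"gripper": 0.35},
    {"offset": [0,0,0],"rot": [0,0,-10.4],"gripper": 0.35},
    {"offset": [0,0,0],"rot": [0,0,-10.4],"gripper": 0.35}
  ]
}}

```text
time: 2.55
position: [0.6586, -0.1347, 0.2304]
tool_rot: [-2.403, -2.024, 0.0]
ft_force: [-0.8, -0.6, 0.1]
grip_width: 0.349
```

Emit:
{"api": "carry_out", "payload": {
  "rows": [
    {"offset": [0,0,0],"rot": [0,0,-10.4],"gripper": 0.35},
    {"offset": [0,0,0],"rot": [0,0,-10.4],"gripper": 0.35},
    {"offset": [0,0,0],"rot": [0,0,-10.4],"gripper": 0.35},
    {"offset": [0,0,0],"rot": [0,0,-10.4],"gripper": 0.35},
    {"offset": [0,0,0],"rot": [0,0,-10.4],"gripper": 0.35},
    {"offset": [0,0,0],"rot": [0,0,-10.4],"gripper": 0.35},
    {"offset": [0,0,0],"rot": [0,0,0],"gripper": 0.35}
  ]
}}

```text
time: 3.42
position: [0.6586, -0.1348, 0.2303]
tool_rot: [-1.019, -2.971, -0.0]
ft_force: [0.2, -0.3, -0.1]
grip_width: 0.356
```

Run:
```python
from h import *
plan(-.112,-.001,.060)
print(ctrl.get_state()["joint_positions"])
```

```text
t 3.425 pos [ 0.6586 -0.1348  0.2303] jig [-0.1058  0.0051] grip 0.35558753343072275 F [ 0.18 -0.26 -0.07]
offset toolframe [-0.0062  0.0061  0.1703] jigframe/Rt [-0.0062  0.0061  0.1703] rot tool deg [ 0.01 -0.03 -0.17]
[ 0.736918    0.48548934 -0.81574624  1.36656791  0.34964271  1.43687788
  0.84365829]
```

Emit:
{"api": "carry_out", "payload": {
  "rows": [
    {"offset": [-0.006,0.006,0.035],"rot": [0,0,0],"gripper": 0.35},
    {"offset": [0,0,0.035],"rot": [0,0,0],"gripper": 0.35},
    {"offset": [0,0,0.035],"rot": [0,0,0],"gripper": 0.35},
    {"offset": [0,0,0.035],"rot": [0,0,0],"gripper": 0.35},
    {"offset": [0,0,0.03],"rot": [0,0,0],"gripper": 0.35},
    {"offset": [0,0,0],"rot": [0,0,0],"gripper": 0.35}
  ]
}}

```text
time: 4.18
position: [0.665, -0.1336, 0.0578]
tool_rot: [-1.018, -2.966, 0.002]
ft_force: [0.5, -0.6, 0.5]
grip_width: 0.348
```

Run:
```python
from h import *
plan(-.112,-.001,.030)
a=cams.get_image("top")["img"][105:260,225:395,::-1]; a=cv2.resize(a,None,fx=2.3,fy=2.3,interpolation=cv2.INTER_CUBIC)
b=cams.get_image("side")["img"][110:265,130:300,::-1]; b=cv2.resize(b,None,fx=2.3,fy=2.3,interpolation=cv2.INTER_CUBIC)
cv2.imwrite("pics/b1.png",np.hstack([a,b]))
```

```text
t 4.175 pos [ 0.665  -0.1336  0.0578] jig [-0.1102  0.0003] grip 0.34830122888126713 F [ 0.52 -0.59  0.52]
offset toolframe [-0.002   0.0013  0.0278] jigframe/Rt [-0.0018  0.0013  0.0278] rot tool deg [-0.15 -0.27 -0.2 ]
```

View pics/b1.png

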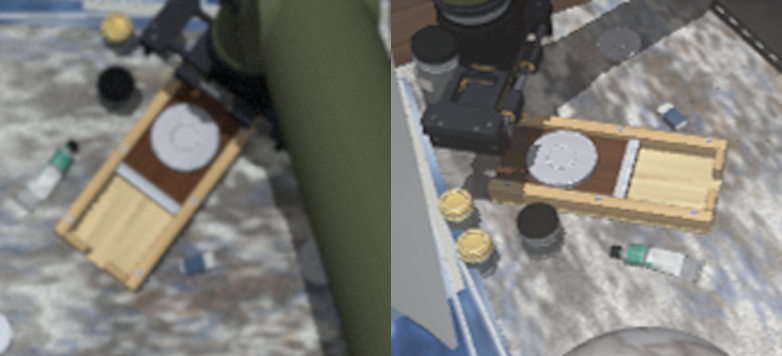

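Emit:
{"api": "carry_out", "payload": {
  "rows": [
    {"offset": [-0.001,0.001,0.009],"rot": [0,0,0],"gripper": 0.35},
    {"offset": [0,0,0.009],"rot": [0,0,0],"gripper": 0.35},
    {"offset": [0,0,0.009],"rot": [0,0,0],"gripper": 0.35},
    {"offset": [0,0,0],"rot": [0,0,0],"gripper": 0.35}
  ]
}}

```text
time: 4.78
position: [0.6677, -0.1333, 0.0323]
tool_rot: [-1.016, -2.971, 0.001]
ft_force: [-0.7, -0.4, -0.3]
grip_width: 0.349
```

Run:
```python
from h import *
plan(-.112,0,.0305)
```

```text
t 4.775 pos [ 0.6677 -0.1333  0.0323] jig [-0.1121 -0.0016] grip 0.348728764402538 F [-0.68 -0.37 -0.26]
offset toolframe [ 0.0001 -0.0016  0.0018] jigframe/Rt [ 0.0001 -0.0016  0.0018] rot tool deg [-0.06 -0.1  -0.04]
```

Emit:
{"api": "carry_out", "payload": {
  "rows": [
    {"offset": [0,-0.001,0.0015],"rot": [0,0,0],"gripper": 0.35},
    {"offset": [0.008,0,0],"rot": [0,0,0],"gripper": 0.35},
    {"offset": [0.008,0,0],"rot": [0,0,0],"gripper": 0.35},
    {"offset": [0.008,0,0],"rot": [0,0,0],"gripper": 0.35},
    {"offset": [0.008,0,0],"rot": [0,0,0],"gripper": 0.35},
    {"offset": [0.008,0,0],"rot": [0,0,0],"gripper": 0.35},
    {"offset": [0,0,0],"rot": [0,0,0],"gripper": 0.35}
  ]
}}

```text
time: 5.65
position: [0.6355, -0.109, 0.0321]
tool_rot: [-1.015, -2.972, 0.001]
ft_force: [-0.1, 0.1, 0.1]
grip_width: 0.347
```

```bash
cat > look.py <<'E'
from h import *
import sys
plan(.022,0,.0305)
a=cams.get_image("top")["img"][105:260,225:395,::-1]; a=cv2.resize(a,None,fx=2.3,fy=2.3,interpolation=cv2.INTER_CUBIC)
b=cams.get_image("side")["img"][110:265,130:300,::-1]; b=cv2.resize(b,None,fx=2.3,fy=2.3,interpolation=cv2.INTER_CUBIC)
cv2.imwrite(f"pics/{sys.argv[1]}.png",np.hstack([a,b]))
E
python3 look.py b2
```

```text
t 5.65 pos [ 0.6355 -0.109   0.0321] jig [-0.0718 -0.0012] grip 0.34724098661588876 F [-0.1   0.12  0.06]
offset toolframe [ 0.0938 -0.0012  0.0017] jigframe/Rt [ 0.0938 -0.0012  0.0016] rot tool deg [-0.03 -0.03  0.  ]
```

View pics/b2.png

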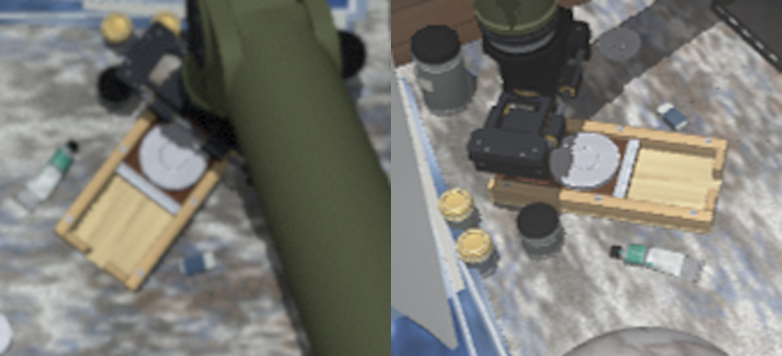

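Emit:
{"api": "carry_out", "payload": {
  "rows": [
    {"offset": [0,-0.001,0.0012],"rot": [0,0,0],"gripper": 0.35},
    {"offset": [0.006,0,0],"rot": [0,0,0],"gripper": 0.35},
    {"offset": [0.006,0,0],"rot": [0,0,0],"gripper": 0.35},
    {"offset": [0.006,0,0],"rot": [0,0,0],"gripper": 0.35},
    {"offset": [0.006,0,0],"rot": [0,0,0],"gripper": 0.35},
    {"offset": [0.006,0,0],"rot": [0,0,0],"gripper": 0.35},
    {"offset": [0,0,0],"rot": [0,0,0],"gripper": 0.35}
  ]
}}

```text
time: 6.62
position: [0.6112, -0.0914, 0.0308]
tool_rot: [-1.015, -2.972, 0.0]
ft_force: [-0.3, -0.1, -0.8]
grip_width: 0.351
```

```bash
python3 look.py b3
```

```text
t 6.625 pos [ 0.6112 -0.0914  0.0308] jig [-0.0418 -0.0002] grip 0.35073572707932293 F [-0.35 -0.05 -0.84]
offset toolframe [ 0.0638 -0.0002  0.0004] jigframe/Rt [ 0.0638 -0.0002  0.0003] rot tool deg [-0.03 -0.04  0.  ]
```

View pics/b3.png

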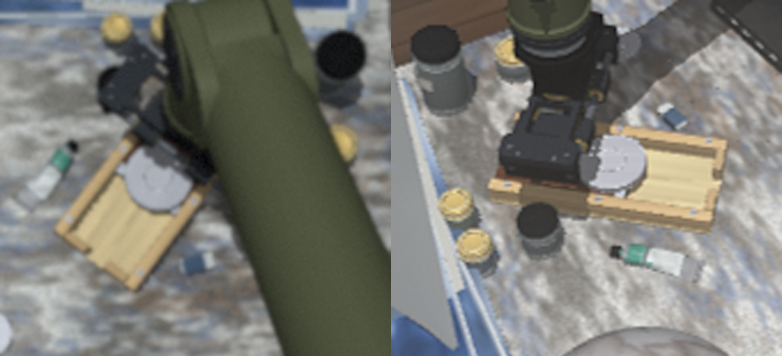

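The disc's front has climbed over the lip: at (157,180) in the top half and (617,163) in the side half, and still pushed from behind with little force. I'll continue.

Emit:
{"api": "carry_out", "payload": {
  "rows": [
    {"offset": [0.006,0,0],"rot": [0,0,0],"gripper": 0.35},
    {"offset": [0.006,0,0],"rot": [0,0,0],"gripper": 0.35},
    {"offset": [0.006,0,0],"rot": [0,0,0],"gripper": 0.35},
    {"offset": [0.006,0,0],"rot": [0,0,0],"gripper": 0.35},
    {"offset": [0.006,0,0],"rot": [0,0,0],"gripper": 0.35},
    {"offset": [0.006,0,0],"rot": [0,0,0],"gripper": 0.35},
    {"offset": [0,0,0],"rot": [0,0,0],"gripper": 0.35}
  ]
}}

```text
time: 7.6
position: [0.582, -0.0689, 0.0304]
tool_rot: [-1.014, -2.971, 0.0]
ft_force: [-0.1, -0.3, -0.1]
grip_width: 0.352
```

```bash
python3 look.py b4
```

```text
t 7.6 pos [ 0.582  -0.0689  0.0304] jig [-0.0049 -0.0002] grip 0.35244955972439673 F [-0.07 -0.28 -0.07]
offset toolframe [ 0.0269 -0.0002  0.    ] jigframe/Rt [ 0.0269 -0.0002 -0.0001] rot tool deg [-0.05 -0.14  0.01]
```

View pics/b4.png

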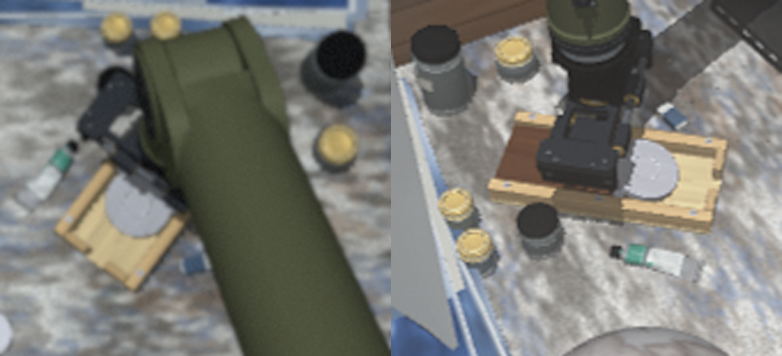

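Emit:
{"api": "carry_out", "payload": {
  "rows": [
    {"offset": [0.006,0,-0.0005],"rot": [0,0,0],"gripper": 0.35},
    {"offset": [0.006,0,0],"rot": [0,0,0],"gripper": 0.35},
    {"offset": [0.006,0,0],"rot": [0,0,0],"gripper": 0.35},
    {"offset": [0.004,0,0],"rot": [0,0,0],"gripper": 0.35},
    {"offset": [0.003,0,0],"rot": [0,0,0],"gripper": 0.35},
    {"offset": [0.002,0,0],"rot": [0,0,0],"gripper": 0.35},
    {"offset": [0,0,0],"rot": [0,0,0],"gripper": 0.35}
  ]
}}

```text
time: 8.57
position: [0.5619, -0.0532, 0.0313]
tool_rot: [-1.016, -2.973, 0.0]
ft_force: [0.6, 0.1, -0.2]
grip_width: 0.352
```

```bash
python3 look.py b5
```

```text
t 8.575 pos [ 0.5619 -0.0532  0.0313] jig [ 0.0206 -0.0003] grip 0.3516634306907399 F [ 0.62  0.07 -0.2 ]
offset toolframe [ 0.0014 -0.0003  0.0008] jigframe/Rt [ 0.0014 -0.0003  0.0008] rot tool deg [-0.01 -0.02 -0.02]
```

View pics/b5.png

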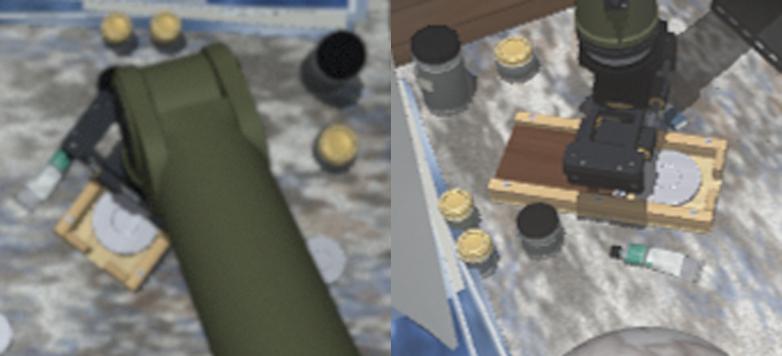

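Emit:
{"api": "carry_out", "payload": {
  "rows": [
    {"offset": [0.002,0,0],"rot": [0,0,0],"gripper": 0.35},
    {"offset": [0.002,0,0],"rot": [0,0,0],"gripper": 0.35},
    {"offset": [0,0,0],"rot": [0,0,0],"gripper": 0.35}
  ]
}}

```text
time: 9.05
position: [0.5588, -0.0508, 0.0313]
tool_rot: [-1.015, -2.973, 0.0]
ft_force: [-0.2, 0.3, 0.2]
grip_width: 0.347
```

Emit:
{"api": "carry_out", "payload": {
  "rows": [
    {"offset": [-0.01,0,0],"rot": [0,0,0],"gripper": 0.35},
    {"offset": [-0.02,0,0],"rot": [0,0,0],"gripper": 0.35},
    {"offset": [-0.03,0,0],"rot": [0,0,0],"gripper": 0.35},
    {"offset": [-0.03,0,-0.03],"rot": [0,0,0],"gripper": 0.35},
    {"offset": [-0.03,0,-0.05],"rot": [0,0,0],"gripper": 0.35},
    {"offset": [0,0,-0.05],"rot": [0,0,0],"gripper": 0.35},
    {"offset": [0,0,-0.05],"rot": [0,0,0],"gripper": 0.35},
    {"offset": [0,0,0],"rot": [0,0,0],"gripper": 0.35}
  ]
}}

```text
time: 10.05
position: [0.6569, -0.1249, 0.2165]
tool_rot: [1.014, 2.964, 0.002]
ft_force: [0.4, -0.2, 0.1]
grip_width: 0.349
```

```bash
python3 look.py b6
```

```text
t 10.05 pos [ 0.6569 -0.1249  0.2165] jig [-0.0985 -0.0017] grip 0.34899043147896464 F [ 0.44 -0.23  0.08]
offset toolframe [ 0.1219 -0.0026  0.185 ] jigframe/Rt [ 0.1205 -0.0017  0.186 ] rot tool deg [ 0.23  0.45 -0.08]
```

View pics/b6.png

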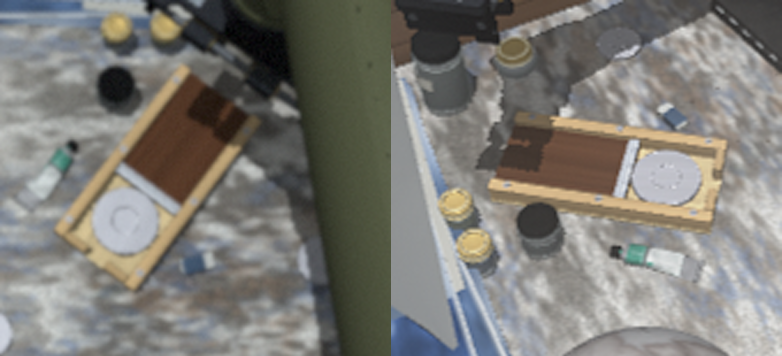

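Run:
```python
from h import *
T=cams.get_image("top");S=cams.get_image("side")
for d,(u,v),sz in((T,(279,201),22),(S,(250,187),22)):
    h=cv2.cvtColor(d["img"],cv2.COLOR_RGB2HSV)
    m=np.zeros(h.shape[:2],np.uint8);sl=np.s_[v-sz:v+sz,u-sz:u+sz]
    m[sl]=((h[...,1]<45)&(h[...,2]>100))[sl]*255
    k=np.ones((3,3),np.uint8);m=cv2.morphologyEx(m,cv2.MORPH_OPEN,np.ones((5,5),np.uint8))
    c=max(cv2.findContours(m,cv2.RETR_EXTERNAL,cv2.CHAIN_APPROX_NONE)[0],key=cv2.contourArea)
    e=cv2.fitEllipse(cv2.convexHull(c));f=192/np.tan(np.radians(d["vfov"]/2))
    for z in(.015,.02):
        p=ray(d,e[0],z);print(z,p,tojig(p))
    c0=-np.array(d["R"]).T@d["t"];r=np.linalg.norm(p-c0)
    print(e,"major mm",e[1][1]*r/f*1000,"ratio",e[1][0]/e[1][1],"flat expects",abs((p-c0)[2])/r)
```

```text
0.015 [ 0.5354669  -0.03466347  0.015     ] [0.05281632 0.00121593]
0.02 [ 0.53478856 -0.03438455  0.02      ] [0.05352361 0.00141008]
((281.75543212890625, 197.65438842773438), (31.804725646972656, 37.906211853027344), 47.9357795715332) major mm 97.38063760452296 ratio 0.8390373000153166 flat expects 0.9894117608155466
0.015 [ 0.53870719 -0.0379865   0.015     ] [0.04822041 0.00186368]
0.02 [ 0.54034848 -0.03438481  0.02      ] [ 0.04912431 -0.00198976]
((244.47439575195312, 184.85508728027344), (26.843494415283203, 41.36498260498047), 104.54312133789062) major mm 102.15688274843185 ratio 0.6489424804460371 flat expects 0.7840687438198201
```

Those fits came out about 100 mm across, because the mask took in the metal lip as well as the disc. I'll look at an enlargement and fit to points on the disc's rim.

Run:
```python
from h import *
T=cams.get_image("top")["img"][165:235,245:315,::-1];S=cams.get_image("side")["img"][150:220,215:285,::-1]
cv2.imwrite("pics/z7.png",np.hstack([cv2.resize(a,(392,392),interpolation=cv2.INTER_CUBIC) for a in(T,S)]))
```

```text
(no output)
```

View pics/z7.png

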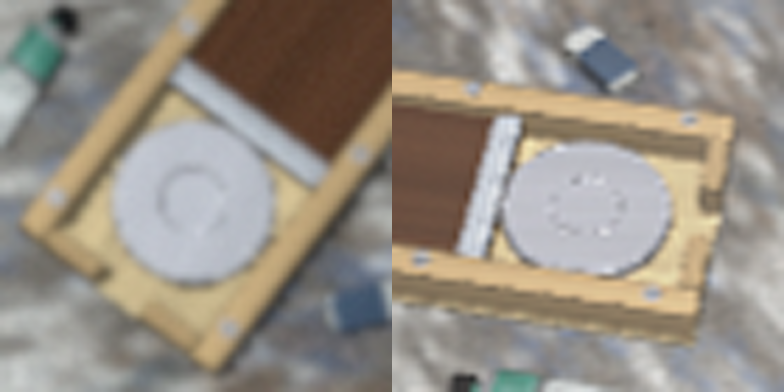

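Run:
```python
from h import *
T=cams.get_image("top");S=cams.get_image("side")
a=uz((193,203),(245,165),5.6);b=uz((587-392,207),(215,150),5.6)
for z in(.015,.030):print(z,tojig(ray(T,a,z)),tojig(ray(S,b,z)))
print("diam",ray(T,a,.015)-ray(T,[a[0]+162/5.6,a[1]],.015))
# triangulate
def P(d):
    f=192/np.tan(np.radians(d["vfov"]/2));K=np.array([[f,0,d["cx"]],[0,f,d["cy"]],[0,0,1]])
    return K@np.c_[d["R"],d["t"]]
X=cv2.triangulatePoints(P(T),P(S),np.array(a),np.array(b)).ravel();X=X[:3]/X[3];print(X,tojig(X))
```

```text
0.015 [0.06364946 0.00064002] [ 0.06131331 -0.00118546]
0.03 [0.06562525 0.00123022] [ 0.06377444 -0.01268742]
diam [0.00052295 0.07443264 0.        ]
[ 0.52844917 -0.02833402  0.01269909] [0.06223955 0.00049946]
```

Run:
```python
from bench import workorder
print(workorder.close_job())
```

```text
the job is handed in; nothing more can be done
None
```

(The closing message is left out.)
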